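# Pack the sample tray flush and sweep it with the check bar

### The job

Get this sample tray ready to stack: lift off the cup that stands on top of another cup and set it in the empty cup pocket, and set the green-and-white carton from the bench flat in the big pocket, so that nothing stands above the rim; put things down rather than dropping them. Then check it: slide the tray's metal check bar slowly by its orange handle across the whole packed tray to the stop at the other end and leave it there, never forcing it against anything in the tray. Leave the timer, the vial and the tape roll where they are.

Things in the scene. Friction and masses are not known exactly. Their poses are not given: they have to be found in the camera images.
- tray: Grey tray fixed to the bench, 77 (x) by 369 (y) mm, rim 53 mm high; origin at the centre of its underside, y along its length. From its -y end: 40 mm solid end block, carton pocket, three cup pockets, 40 mm end block; 5 mm dividers. Each pocket has open finger cut-outs in the middle of its front and back (x) walls, so a gripper closing along tray x can set things right down and open wide
- carton_bay (a point): Centre of the floor of the carton pocket: 67 (tray x) by 94 (tray y) mm, floor 5 mm above the tray's underside, 48 mm deep; its finger cut-outs are 46 mm wide and reach down to 14 mm above the tray's underside
- cup_bay_0 (a point): Centre of the floor of the first cup pocket (next to the carton pocket): 60 by 60 mm, floor 23 mm above the tray's underside, 30 mm deep; its finger cut-outs are 40 mm wide and reach down to its floor
- cup_bay_1 (a point): The same for the second (middle) cup pocket
- cup_bay_2 (a point): The same for the third cup pocket (the one at the +y end)
- bay_dot: Flat blue paper dot, 32 mm across, on the floor of the cup pocket that is empty at the start; origin at its centre. Any of the three pockets
- cup_a: Small round white sample cup with a pinkish lid, 54 mm across, 28 mm high, origin at the centre of its underside; already sits in a cup pocket, below the cup to be moved
- cup_b: Another such cup with a pinkish lid, already sits alone in a cup pocket
- top_cup: Sample cup with a whitish lid, 54 mm across, 28 mm high, 18 g, origin at the centre of its underside; at the start it stands loose on the lid of cup_a, about 26 mm above the rim
- carton: Closed green-and-white carton, 61 (x) by 88 (y) by 46 mm high, 0.07 to 0.15 kg, lying on the bench to the right of the tray; origin at the centre of its underside; its 61 mm side goes along the tray's x; either end may lead
- bar (a joint): Check bar: aluminium bar across the tray on its rim, 20 mm wide along y, underside 2 mm above the rim; value in m along the tray's +y: 0 at the -y end block (it starts at 0 to 0.008, clear of all pockets), 0.329 against the stop over the +y end block. Slides with about 1.5 N friction and stays where it is left
- bar_handle (a point): Top centre of the orange handle that stands up from the middle of the check bar: 30 (tray x) by 14 (tray y) mm, 34 mm tall; its top is 97 mm above the bench
- timer: White bench timer 64x70x21 mm lying behind the right end of the tray, bystander; origin at the centre of its underside
- vial: Vial with brownish content and black cap, 25 mm across, 64 mm high, standing in front of the tray, bystander; origin at the centre of its underside
- tape: Blue tape roll, 102 mm across, 24 mm high, lying at the back right, bystander; origin at the centre of its underside
There are look-alikes about, which are no part of the job. What is shaped like the top_cup but brown or purple is not meant.

How it is judged:
By the outcome, as a careful person would: the job done as asked, in the order asked, and still so for the second after the job is handed in, with the robot touching nothing.
It also fails if it takes over 67 s, if anything falls off the work surface, if the arm or the gripper's body presses on something with over 40 N, if the wrist force passes 120 N, or if a joint passes its speed limit or range.

### The arm

A 6-joint arm with a two-finger parallel gripper is mounted at the origin on a cart in front of the work surface, level with it; the furniture and walls round the work are solid. World frame = base frame: x ahead of the robot, y to its left, z up, the work surface at z = 0. Lengths are in m, angles in rad, forces in N, time in s.
With the tool pointing down it reaches from about 0.375 to 0.9 m from the base axis. Payload 3.1 kg.
Tool frame: the origin (TCP) lies midway between the tips of the shut fingers; the grasp point (between the pads) lies 19 mm behind it; z points along the fingers, y is the line along which they close (so a half turn about z gives the same grasp; the last joint's range is limited). The gripper opens to 85 mm and grips with 20 to 120 N. Pads are 22 mm wide; open, the fingers measure 114 mm over their backs; the gripper's body (76 mm by 85 mm) begins 54 mm behind the grasp point. The pads swing forward as they close: fully open they stand 13 mm farther back than shut.
Start: joints at [1.069, 0.527, 1.433, -0, 1.181, -0.178], TCP at [0.199, 0.593, 0.231] pointing down, gripper open.
Joint ranges: [-3.08, 3.08], [-0.75, 2.2], [0.22, 2.44], [-1.43, 4.57], [0, 2.65], [-2.85, 2.85]. Speed limits (rad/s): [2.79, 2.79, 3.14, 3.14, 3.14, 3.14].

### API

Orientations are given as a unit quaternion [x, y, z, w].
In Python, from plant import r gives the robot as it stands. The module is installed in compiled form; this text tells all that it offers.
- The arm moves only by the shell command python3 -m inch 'ROWS' [FORCE]. ROWS is a JSON object of lists of equal length, an entry for each row: "delta_pos": the shift along the world's x, y, z in mm, a list of three; "twist": the turn about the world's z in rad; "gripper": the opening, from 0 (shut) to 1 (fully open). In form: {"delta_pos": [[x, y, z], ...], "twist": [twist, ...], "gripper": [gripper, ...]}. A call has exactly 10 rows; each row is the pose to reach, as a shift and turn from the pose commanded when the call began; what a row does not reach only later rows make up. A row lasts 1/10 s, in which the tool goes at most 50 mm and 8.59 degrees, less where a joint would pass 70% of its speed; a pose out of reach is approached as far as the arm can. A call with a gripper value outside its range is refused whole. The fingers move at their own pace and stop on an object; FORCE is the grip in N (left out, the last holds). Time passes only in rows, so rows that repeat a pose let the fingers close, or fill a call up. It gives the time, the measured TCP pose, the force, the opening and the grip force at its end, in the units of the state.
- r.sense(): the state, without advancing time (a new reading comes with each control period).
- r.capture(name): name is "scene" or "top" or "wrist"; returns a dict with "img" (420x560x3 uint8, blue, green, red), "camera_matrix" (3x3 intrinsics, pixels), "eye" and "attitude" of the camera in the world; the wrist camera has in their place "tool_from_camera" (4x4, takes a point from camera to tool coordinates, whose origin is the TCP and whose axes are the flange's). Camera axes: x right, y down, z forward; pixel columns grow to the right and rows downward; lengths in m; the calibration is good to about 2 mm. A picture is of the moment at which its call begins: read the wrist's pose just before it. There is no depth.
- r.hand_in(): hands the job in; it is judged then, once.
Trained networks look in the newest picture that a camera, given by its name, has taken for a name from the list of things; names that differ only in an ending like _2 or _b are one class to them, and where a whole thing is asked for, a point or a joint stands for the part that bears it (a point fixed in the world has none). Each returns a list of dicts, best first, with "conf" (0 to 1); they miss things now and then, are a little off and sometimes report something else, mostly with a low value. They report only what shows in the picture. A call takes as long as a camera call. They do not tell look-alikes from the thing itself.
- r.find_in(name, camera): "location" ([column, row] in pixels, amid what is visible of it).
- r.mark_of(name, camera): "location" ([column, row] in pixels: a listed point, or the origin of a listed thing).
The state is a dict: "clock": time; "joint_positions": joint angles; "dq": joint speeds; "joint_efforts": joint torques, N m; "tcp_pos": TCP position; "tcp_rot": TCP orientation; "wrist_force": force on the tool from outside, world axes, zero at the start; "wrist_torque": the same for the moment, N m; "gripper_width": finger opening in m; "grasp_force": force on a finger pad.
Only numpy, scipy, OpenCV 4.12 (cv2) and the standard library are available. Lean on these libraries where they do the work, as an engineer would, in place of code of your own. Each camera call takes 0.05 s, during which the arm holds its last target. There are 200 camera calls.

## Working session

There is one attempt and no reset: what is moved stays moved. The work goes in short steps, Python scripts to look and compute and a shell command to move; the robot and the scene stay as the last step left them, time stands still between calls to the robot, and variables do not carry over. Pictures are saved under pics/ and viewed, at most 10 in all, crops included, and the job is handed in when it is done.

```bash
mkdir -p pics; cat > h.py <<'E'
import numpy as np, cv2
from scipy.spatial.transform import Rotation as R
from plant import r
def cam(name):
    s=r.sense(); c=r.capture(name); K=np.array(c["camera_matrix"])
    if name=="wrist":
        T=np.eye(4);T[:3,:3]=R.from_quat(s["tcp_rot"]).as_matrix();T[:3,3]=s["tcp_pos"]
        T=T@np.array(c["tool_from_camera"]); return c["img"],K,T[:3,3],T[:3,:3]
    a=np.array(c["attitude"],float); Rm=a if a.shape==(3,3) else R.from_quat(a).as_matrix()
    return c["img"],K,np.array(c["eye"]),Rm
def ray(v,p):
    d=v[3]@np.linalg.inv(v[1])@np.array([p[0],p[1],1.]); return v[2],d/np.linalg.norm(d)
def onz(v,p,z):
    o,d=ray(v,p); return o+d*(z-o[2])/d[2]
def tri(rs):
    A=np.zeros((3,3));b=np.zeros(3)
    for o,d in rs:
        P=np.eye(3)-np.outer(d,d);A+=P;b+=P@o
    x=np.linalg.solve(A,b); return x,max(np.linalg.norm((np.eye(3)-np.outer(d,d))@(x-o)) for o,d in rs)
def proj(v,X):
    p=v[1]@(v[3].T@(np.array(X)-v[2])); return p[:2]/p[2]
E
python3 - <<'E'
from h import *
np.set_printoptions(precision=3,suppress=True)
s=r.sense();print(s["clock"],s["tcp_pos"],s["tcp_rot"])
V={}
for n in("scene","top"):
    V[n]=cam(n);cv2.imwrite(f"pics/{n}0.png",V[n][0]);print(n,V[n][2],type(r).__name__)
M={}
for k in["tray","carton_bay","cup_bay_0","cup_bay_1","cup_bay_2","bay_dot","cup_a","top_cup","carton","bar_handle","timer","vial","tape"]:
    for n in V: 
        m=r.mark_of(k,n);M[k,n]=m
        print(k,n,[(np.round(q["location"]).tolist(),round(q["conf"],2)) for q in m[:4]])
    a,b=M[k,"scene"],M[k,"top"]
    if a and b: print("   ",*tri([ray(V["scene"],a[0]["location"]),ray(V["top"],b[0]["location"])]))
E
```

```text
0.0 [0.198 0.592 0.23 ] [ 0.161  0.987 -0.001 -0.   ]
scene [-0.186 -0.507  0.676] Robot
top [ 0.467 -0.039  0.934] Robot
tray scene [([248.0, 226.0], 0.87)]
tray top [([229.0, 209.0], 0.64), ([176.0, 206.0], 0.37)]
    [0.58  0.06  0.002] 0.003763289988646846
carton_bay scene [([284.0, 242.0], 0.57), ([215.0, 203.0], 0.21)]
carton_bay top [([268.0, 212.0], 0.7)]
    [ 0.579 -0.033 -0.004] 0.0012693601675056816
cup_bay_0 scene [([233.0, 214.0], 0.86), ([213.0, 201.0], 0.68), ([257.0, 221.0], 0.65), ([215.0, 203.0], 0.4)]
cup_bay_0 top [([237.0, 210.0], 0.84), ([176.0, 205.0], 0.83), ([200.0, 210.0], 0.76), ([378.0, 150.0], 0.21)]
    [0.557 0.055 0.053] 0.026878934123635165
cup_bay_1 scene [([233.0, 214.0], 0.86), ([213.0, 201.0], 0.68), ([257.0, 221.0], 0.65), ([215.0, 203.0], 0.4)]
cup_bay_1 top [([237.0, 210.0], 0.84), ([176.0, 205.0], 0.83), ([200.0, 210.0], 0.76), ([378.0, 150.0], 0.21)]
    [0.557 0.055 0.053] 0.026878934123635165
cup_bay_2 scene [([233.0, 214.0], 0.86), ([213.0, 201.0], 0.68), ([257.0, 221.0], 0.65), ([215.0, 203.0], 0.4)]
cup_bay_2 top [([237.0, 210.0], 0.84)
[... 602 characters left out ...]
203.0, 203.0], 0.82), ([198.0, 253.0], 0.79)]
    [ 0.707  0.158 -0.202] 0.05397406767459158
carton scene [([401.0, 323.0], 0.72)]
carton top [([404.0, 250.0], 0.64)]
    [ 0.491 -0.347 -0.008] 0.002373513733665694
bar_handle scene [([310.0, 215.0], 0.71)]
bar_handle top [([302.0, 213.0], 0.7)]
    [ 0.563 -0.104  0.105] 0.0012189835917910312
timer scene [([350.0, 220.0], 0.72)]
timer top [([305.0, 150.0], 0.56)]
    [ 0.724 -0.123  0.005] 0.005290529119993088
vial scene [([157.0, 257.0], 0.65)]
vial top [([181.0, 298.0], 0.47)]
    [ 0.382  0.162 -0.002] 0.0007779539307080328
tape scene [([412.0, 250.0], 0.75)]
tape top [([380.0, 151.0], 0.8)]
    [ 0.72  -0.291 -0.006] 0.005825558456194445
```

```bash
python3 -c "
import cv2,numpy as np
a=cv2.imread('pics/scene0.png');b=cv2.imread('pics/top0.png')
cv2.imwrite('pics/both.png',cv2.resize(np.hstack([a,b]),(800,300)))"
```

```text
(no output)
```

View pics/scene0.png

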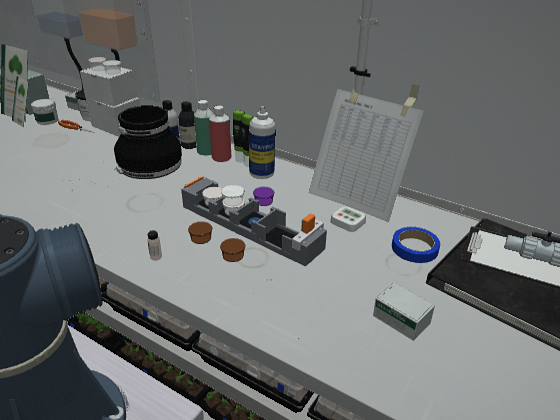

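View pics/top0.png

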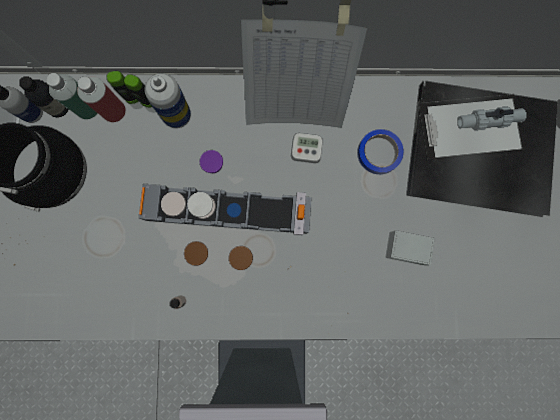

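The scene shows the tray with the bar and orange handle at its right end (top view 302,213). The empty pocket with the dot is bay 0, next to the carton pocket (235,210). The whitish top cup stands over the middle pocket (202,205), cup_b is at (174,204), and the carton is at (411,248). The brown and purple cups are look-alikes.

```bash
python3 -m inch '{"delta_pos":[[40,-30,20],[77,-70,40],[110,-110,60],[140,-150,70],[170,-190,70],[197,-232,70],[222,-275,70],[247,-318,70],[272,-360,70],[297,-402,70]],"twist":[-0.15,-0.3,-0.45,-0.6,-0.75,-0.9,-1.05,-1.2,-1.34,-1.34],"gripper":[1,1,1,1,1,1,1,1,1,1]}' 40; python3 -m inch '{"delta_pos":[[20,-40,0],[40,-80,0],[60,-115,0],[80,-130,0],[80,-130,0],[80,-130,0],[80,-130,0],[80,-130,0],[80,-130,0],[80,-130,0]],"twist":[0,0,0,0,0,0,0,0,0,0],"gripper":[1,1,1,1,1,1,1,1,1,1]}'
cat > look.py <<'E'
import sys
from h import *
np.set_printoptions(precision=3,suppress=True)
v=cam("wrist");cv2.imwrite(f"pics/{sys.argv[1]}.png",v[0])
s=r.sense();print(s["clock"],np.array(s["tcp_pos"]),np.array(s["tcp_rot"]),v[2])
Z=dict(carton_bay=.005,cup_bay_0=.023,bay_dot=.023,bar_handle=.097,top_cup=.051,cup_a=.023,carton=0,tray=0)
for k in sys.argv[2:]:
    print(k,[(np.round(q["location"]).tolist(),round(q["conf"],2),onz(v,q["location"],Z[k])[:2]) for q in r.mark_of(k,"wrist")[:5]])
E
python3 look.py w1 carton_bay cup_bay_0 bay_dot bar_handle top_cup cup_a tray
```

```text
clock: 2.4
tcp_pos: [0.489, 0.2015, 0.3016]
tcp_rot: [0.74, 0.673, 0.0, 0.0]
wrist_force: [0.8, 0.4, -0.2]
gripper_width: 0.0855
grasp_force: 0.0
clock: 3.4
tcp_pos: [0.5678, 0.074, 0.3015]
tcp_rot: [0.739, 0.674, 0.0, 0.0]
wrist_force: [0.5, 0.0, 0.2]
gripper_width: 0.0857
grasp_force: 0.0
3.45 [0.568 0.074 0.301] [0.739 0.674 0.    0.   ] [0.575 0.154 0.446]
carton_bay [([294.0, 250.0], 0.68, array([ 0.575, -0.045]))]
cup_bay_0 [([294.0, 190.0], 0.61, array([0.581, 0.041]))]
bay_dot [([293.0, 188.0], 0.83, array([0.58 , 0.043]))]
bar_handle [([294.0, 334.0], 0.63, array([ 0.566, -0.104]))]
top_cup [([293.0, 136.0], 0.89, array([0.584, 0.107])), ([209.0, 203.0], 0.74, array([0.485, 0.042])), ([203.0, 122.0], 0.66, array([0.493, 0.129])), ([383.0, 129.0], 0.59, array([0.678, 0.105])), ([292.0, 249.0], 0.41, array([ 0.573, -0.022]))]
cup_a [([296.0, 68.0], 0.93, array([0.593, 0.173]))]
tray [([294.0, 174.0], 0.87, array([0.583, 0.055])), ([296.0, 332.0], 0.35, array([ 0.568, -0.173]))]
```

View pics/w1.png

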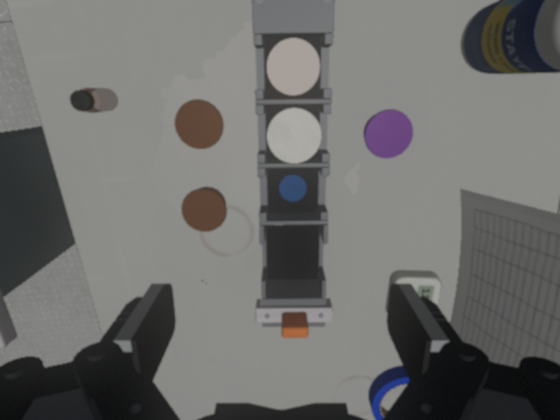

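The wrist view shows the tray almost parallel to the tool: top cup (293,136), dot (293,188), carton pocket (294,262) and handle (294,325). I'll fit the tray pose from all three views.

```bash
cat > fit.py <<'E'
from h import *
from scipy.optimize import least_squares
np.set_printoptions(precision=4,suppress=True)
V={n:cam(n) for n in("scene","top","wrist")}
P={"wrist":dict(cb=(294,250),b0=(293.5,189),cup_b=(296,68),top=(293,136),h=(294,334),tray=(294,174)),
"top":dict(cb=(268,212),b0=(237,210.5),cup_b=(176,204),top=(203,203),h=(302,213),tray=(229,209)),
"scene":dict(cb=(284,242),b0=(256,220.5),cup_b=(214,201),top=(233,199),h=(310,215),tray=(248,226))}
L=dict(cb=(-.0975,.005),b0=(-.0155,.023),cup_b=(.1145,.023),top=(.0495,.051),tray=(0,0))
def pt(p,s,z): return [p[0]-np.sin(p[2])*s,p[1]+np.cos(p[2])*s,z]
for ns in(["wrist"],["top"],["scene"],["wrist","top","scene"]):
    f=lambda p:np.concatenate([(proj(V[n],pt(p,*L[k]))-P[n][k]) for n in ns for k in L])
    q=least_squares(f,[.58,.055,-.09],loss="soft_l1");print(ns,q.x,np.degrees(q.x[2]),np.round(q.fun,1))
p=q.x
print({k:pt(p,*L[k]) for k in L})
print("handle0",pt(p,-.1645,.097))
for k in("top","b0","cup_b","cb","h"): print(k,*tri([ray(V[n],P[n][k]) for n in V]))
# whitish cup: circle in wrist
g=cv2.medianBlur(cv2.cvtColor(V["wrist"][0],cv2.COLOR_BGR2GRAY),3)
_,t=cv2.threshold(g[100:165,260:330],150,255,0)
print([(np.array(cv2.minEnclosingCircle(c)[0])+[260,100],cv2.minEnclosingCircle(c)[1],onz(V["wrist"],np.array(cv2.minEnclosingCircle(c)[0])+[260,100],.079)) for c in cv2.findContours(t,0,2)[0] if cv2.contourArea(c)>300])
E
python3 fit.py
```

```text
['wrist'] [ 0.5828  0.0559 -0.0869] -4.9794624564608885 [-0.7 -2.4  0.7  0.4 -1.   2.9  2.5  0.1 -0.4 -1.7]
['top'] [ 0.5834  0.0581 -0.08  ] -4.583821273036469 [ 2.8  0.3 -2.8 -2.1  0.3 -0.3  0.2  1.3 -0.6  0.1]
['scene'] [ 0.5827  0.0616 -0.0887] -5.082277427056104 [-1.  -1.9 -1.  -0.1  0.1  0.3  0.5  1.6  2.1  0.1]
['wrist', 'top', 'scene'] [ 0.5826  0.0573 -0.0861] -4.93410356536295 [-0.8 -3.4  0.5 -0.7 -1.4  1.4  2.2 -1.3 -0.6 -2.9  3.1  0.9 -2.4 -1.7
  0.7 -0.2  0.6  1.6 -0.3  0.4  0.7 -1.3  0.5  0.5  1.4  0.9  1.9  2.2
  3.5  0.7]
{'cb': [np.float64(0.5742366720635359), np.float64(-0.03983492840759549), 0.005], 'b0': [np.float64(0.5812894881375891), np.float64(0.04186120237854136), 0.023], 'cup_b': [np.float64(0.592470781913527), np.float64(0.17137945850290465), 0.023], 'top': [np.float64(0.586880135025558), np.float64(0.106620330440723), 0.051], 'tray': [np.float64(0.5826226423954893), np.float64(0.05730376368567698), 0]}
handle0 [np.float64(0.5684740052713217), np.float64(-0.1065866450255366), 0.097]
top [0.5858 0.1076 0.058 ] 0.0035993539557703227
b0 [0.5788 0.0397 0.0253] 0.0037648462548667922
cup_b [0.5923 0.1732 0.0248] 0.001761222079473949
cb [ 0.5746 -0.0385  0.0047] 0.006020404492874907
h [ 0.5657 -0.103   0.1014] 0.002792567790623372
[(array([293.7754, 134.4492]), 27.171833038330078, array([0.5847, 0.1103, 0.079 ]))]
```

```bash
python3 -m inch '{"delta_pos":[[3,-30,-20],[6,-55,-45],[10,-79,-75],[10,-79,-100],[10,-79,-110],[10,-79,-110],[10,-79,-110],[10,-79,-110],[10,-79,-110],[10,-79,-110]],"twist":[0,0,0,0,0,0,0,0,0,0],"gripper":[1,1,1,1,1,1,1,1,1,1]}'
cat >> look.py <<'E'
E
python3 look.py w2 carton_bay cup_bay_0 bay_dot bar_handle top_cup cup_a
python3 - <<'E'
import cv2
a=cv2.imread('pics/w2.png');cv2.imwrite('pics/w2c.png',cv2.resize(a[:,180:420],None,fx=1.42,fy=1.42))
E
```

```text
clock: 4.95
tcp_pos: [0.5787, -0.0055, 0.1923]
tcp_rot: [0.739, 0.674, 0.001, 0.001]
wrist_force: [0.7, 0.4, -0.8]
gripper_width: 0.0852
grasp_force: 0.0
5.0 [ 0.579 -0.006  0.192] [0.739 0.674 0.    0.001] [0.586 0.074 0.337]
carton_bay [([281.0, 217.0], 0.87, array([ 0.577, -0.039]))]
cup_bay_0 [([274.0, 38.0], 0.35, array([0.585, 0.112]))]
bay_dot [([275.0, 129.0], 0.79, array([0.579, 0.044]))]
bar_handle [([274.0, 334.0], 0.56, array([ 0.565, -0.101])), ([438.0, 283.0], 0.55, array([ 0.688, -0.068]))]
top_cup [([402.0, 43.0], 0.81, array([0.674, 0.097])), ([161.0, 156.0], 0.79, array([0.49 , 0.034])), ([149.0, 35.0], 0.68, array([0.498, 0.118])), ([272.0, 36.0], 0.66, array([0.584, 0.11 ]))]
cup_a []
```

View pics/w2.png

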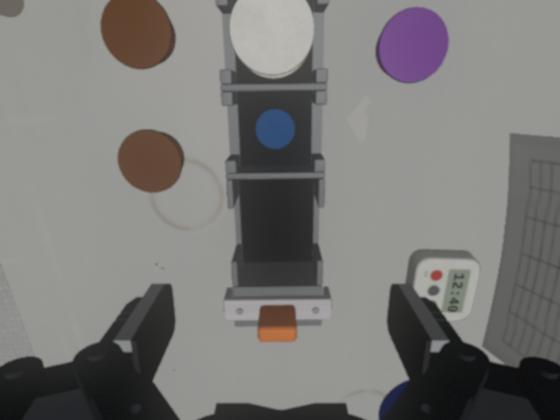

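The closer view shows the cup lid at (272,35), dividers at rows 88 and 175, the dot at (275,129) and the handle at (277,323).

```bash
cat > m.py <<'E'
from h import *
np.set_printoptions(precision=4,suppress=True)
v=cam("wrist");im=v[0];g=cv2.cvtColor(im,cv2.COLOR_BGR2GRAY).astype(float)
pr=g[60:200,255:295].mean(1);print("rows",[(i+60,int(x)) for i,x in enumerate(pr) if 22<=i<=38 or 105<=i<=125])
for z in(.053,):
    for px in((274,88),(276,175),(222,88),(327,88),(226,176),(325,174)): print(px,onz(v,px,z))
hsv=cv2.cvtColor(im,cv2.COLOR_BGR2HSV)
b=cv2.inRange(hsv,(100,100,40),(125,255,255));b[:100]=0;b[160:]=0;b[:,:240]=0;b[:,310:]=0
y,x=np.nonzero(b);print("dot",x.mean(),y.mean(),onz(v,(x.mean(),y.mean()),.023))
# lid: threshold, ellipse bounds
t=(g[:95,215:330]>165).astype(np.uint8)
n,l,st,c=cv2.connectedComponentsWithStats(t);i=1+np.argmax(st[1:,4])
print("lid",st[i],c[i]); x0,y0,w,h,_=st[i]
print(onz(v,(215+x0,36),.079),onz(v,(215+x0+w,36),.079),"bottom edges")
for row in(60,65,70,72,74,76,78,80,82): print(row,int(g[row,262:282].mean()),end="; ")
E
python3 m.py
```

```text
rows [(82, 69), (83, 87), (84, 106), (85, 118), (86, 121), (87, 120), (88, 115), (89, 100), (90, 78), (91, 63), (92, 59), (93, 59), (94, 59), (95, 58), (96, 58), (97, 57), (98, 57), (165, 49), (166, 50), (167, 51), (168, 51), (169, 51), (170, 51), (171, 53), (172, 69), (173, 95), (174, 111), (175, 115), (176, 112), (177, 103), (178, 85), (179, 61), (180, 47), (181, 44), (182, 44), (183, 44), (184, 44), (185, 44)]
(274, 88) [0.5812 0.0753 0.053 ]
(276, 175) [0.5765 0.0116 0.053 ]
(222, 88) [0.5439 0.0787 0.053 ]
(327, 88) [0.6191 0.0718 0.053 ]
(226, 176) [0.5378 0.0144 0.053 ]
(325, 174) [0.6143 0.0089 0.053 ]
dot 275.68345323741005 128.45723421262988 [0.5789 0.0438 0.023 ]
lid [  16    0   84   73 5155] [57.4894 32.8264]
[0.5577 0.1084 0.079 ] [0.6102 0.1036 0.079 ] bottom edges
60 182; 65 181; 70 180; 72 171; 74 147; 76 147; 78 83; 80 63; 82 69;
```

```bash
python3 -m inch '{"delta_pos":[[1,30,0],[3,65,-10],[4,95,-35],[5,113,-60],[5,113,-85],[5,113,-105],[5,113,-120],[5,113,-130],[5,113,-130],[5,113,-130]],"twist":[0,0,0,0,0,0,0,0,0,0],"gripper":[1,1,1,1,1,1,1,1,1,1]}'
```

```text
clock: 6.35
tcp_pos: [0.5836, 0.1072, 0.0616]
tcp_rot: [0.739, 0.673, 0.0, 0.0]
wrist_force: [0.2, 0.0, -0.0]
gripper_width: 0.0854
grasp_force: 0.0
```

```bash
python3 -m inch '{"delta_pos":[[0,1,-6],[0,1,-11],[0,1,-11],[0,1,-11],[0,1,-11],[0,1,-11],[0,1,-11],[0,1,-11],[0,1,-11],[0,1,-11]],"twist":[0,0,0,0,0,0,0,0,0,0],"gripper":[1,1,1,0.5,0.5,0.5,0.5,0.5,0.5,0.5]}' 25
```

```text
clock: 7.35
tcp_pos: [0.5836, 0.1083, 0.0508]
tcp_rot: [0.739, 0.673, 0.0, 0.0]
wrist_force: [0.1, 0.4, 4.5]
gripper_width: 0.0504
grasp_force: 26.0
```

```bash
python3 -m inch '{"delta_pos":[[0,0,5],[0,0,15],[0,0,30],[0,0,45],[-1,-15,50],[-3,-35,50],[-5,-55,50],[-5,-65,50],[-5,-65,50],[-5,-65,50]],"twist":[0,0,0,0,0,0,0,0,0,0],"gripper":[0.4,0.4,0.4,0.4,0.4,0.4,0.4,0.4,0.4,0.4]}'
cat > pic.py <<'E'
import sys
from h import *
for n in sys.argv[2:]:
    v=cam(n);cv2.imwrite(f"pics/{sys.argv[1]}_{n}.png",v[0])
s=r.sense();print(s["tcp_pos"],s["gripper_width"],s["grasp_force"])
E
python3 pic.py lift scene wrist
python3 -c "
import cv2,numpy as np
a=cv2.imread('pics/lift_scene.png')[150:280,150:350];b=cv2.imread('pics/lift_wrist.png')
cv2.imwrite('pics/lift.png',np.hstack([cv2.resize(a,(400,260)),cv2.resize(b,(347,260))]))"
```

```text
clock: 8.35
tcp_pos: [0.5782, 0.0431, 0.1004]
tcp_rot: [0.74, 0.673, 0.0, -0.0]
wrist_force: [-0.0, 0.2, -0.9]
gripper_width: 0.0508
grasp_force: 26.0
[0.57814813 0.04382984 0.10026472] 0.050374962146481024 26.03493965609232
```

View pics/lift.png

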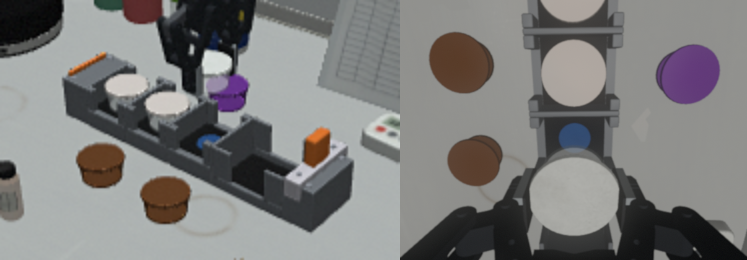

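The cup is held level and only it was lifted; cup_a stays in the middle pocket. Lowering into bay 0.

```bash
python3 -m inch '{"delta_pos":[[1,0,-12],[1,0,-25],[1,0,-37],[1,0,-47],[1,0,-55],[1,0,-61],[1,0,-66],[1,0,-70],[1,0,-73],[1,0,-73]],"twist":[0,0,0,0,0,0,0,0,0,0],"gripper":[0.4,0.4,0.4,0.4,0.4,0.4,0.4,0.4,0.4,0.4]}'
```

```text
clock: 9.45
tcp_pos: [0.5791, 0.0433, 0.0271]
tcp_rot: [0.739, 0.673, -0.0, -0.0]
wrist_force: [-0.1, -0.9, -0.2]
gripper_width: 0.0505
grasp_force: 26.0
```

```bash
python3 -m inch '{"delta_pos":[[0,0,-1],[0,0,-1.5],[0,0,-2],[0,0,-2.5],[0,0,-3],[0,0,-3.3],[0,0,-3.6],[0,0,-4],[0,0,-4],[0,0,-4]],"twist":[0,0,0,0,0,0,0,0,0,0],"gripper":[0.4,0.4,0.4,0.4,0.4,0.4,0.4,0.4,0.4,0.4]}'
```

```text
clock: 10.45
tcp_pos: [0.5792, 0.0433, 0.0233]
tcp_rot: [0.739, 0.673, -0.0, -0.0]
wrist_force: [-0.0, 0.2, 1.0]
gripper_width: 0.0503
grasp_force: 26.0
```

```bash
python3 -m inch '{"delta_pos":[[0,0,-0.5],[0,0,-0.8],[0,0,-0.8],[0,0,-0.8],[0,0,-0.8],[0,0,-0.8],[0,0,-0.8],[0,0,-0.8],[0,0,-0.8],[0,0,-0.8]],"twist":[0,0,0,0,0,0,0,0,0,0],"gripper":[0.4,0.4,0.4,0.4,0.65,0.8,1,1,1,1]}'; python3 -m inch '{"delta_pos":[[0,0,0],[0,0,10],[0,0,30],[0,0,60],[0,0,90],[-2,-40,115],[-10,-75,130],[-20,-110,140],[-30,-145,150],[-45,-185,160]],"twist":[0,0,0,0,0,0,0,0,0,0],"gripper":[1,1,1,1,1,1,1,1,1,1]}'
```

```text
clock: 11.45
tcp_pos: [0.5792, 0.0433, 0.0225]
tcp_rot: [0.739, 0.673, 0.0, -0.0]
wrist_force: [-0.5, -0.4, -0.0]
gripper_width: 0.0854
grasp_force: 0.0
clock: 12.45
tcp_pos: [0.5342, -0.1428, 0.1839]
tcp_rot: [0.739, 0.674, 0.0, 0.001]
wrist_force: [0.7, 0.8, -0.8]
gripper_width: 0.0857
grasp_force: 0.0
```

```bash
python3 -m inch '{"delta_pos":[[-10,-45,10],[-20,-90,20],[-30,-135,30],[-34,-180,36],[-34,-220,36],[-34,-257,36],[-34,-257,36],[-34,-257,36],[-34,-257,36],[-34,-257,36]],"twist":[0,0,0,0,0,0,0,0,0,0],"gripper":[1,1,1,1,1,1,1,1,1,1]}'
python3 look.py c1 carton; python3 pic.py placed top scene
python3 -c "
import cv2,numpy as np
a=cv2.imread('pics/placed_top.png')[160:260,130:330];b=cv2.imread('pics/c1.png')
cv2.imwrite('pics/c1b.png',np.vstack([cv2.resize(a,(400,200)),cv2.resize(b,(533,400))[:,:400] if 0 else cv2.resize(b,(400,300))]))"
```

```text
clock: 13.45
tcp_pos: [0.5003, -0.3971, 0.2187]
tcp_rot: [0.739, 0.674, 0.0, -0.0]
wrist_force: [0.8, -1.1, 0.4]
gripper_width: 0.0855
grasp_force: 0.0
13.5 [ 0.5   -0.397  0.219] [ 0.739  0.674  0.    -0.   ] [ 0.508 -0.317  0.363]
carton [([269.0, 125.0], 0.79, array([ 0.494, -0.348]))]
[ 0.50046544 -0.39782934  0.21870675] 0.08531759937511808 0.0
```

View pics/c1b.png

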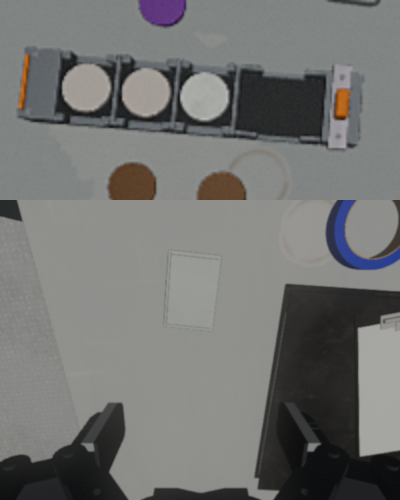

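The top cup sits well in bay 0. The carton's top face has its corners near (235,70), (309,80), (298,183) and (230,176) in full wrist pixels. Next I'll refine them.

```bash
cat > c.py <<'E'
from h import *
np.set_printoptions(precision=4,suppress=True)
v=cam("wrist");im=v[0];x0,y0=205,45;c=im[y0:215,x0:345]
e=cv2.Canny(cv2.GaussianBlur(cv2.createCLAHE(4,(2,2)).apply(cv2.cvtColor(c,cv2.COLOR_BGR2GRAY)),(3,3),0),40,100)
P=np.argwhere(e)[:,::-1]+[x0,y0]
C=np.array([(235,70),(309,80),(298,183),(230,176)],float)
L=[]
for i in range(4):   # fit a line to the outermost edge points near each side
    a,b=C[i],C[(i+1)%4];d=(b-a)/np.linalg.norm(b-a);n=np.array([d[1],-d[0]])
    t=(P-a)@d;o=(P-a)@n;m=(t>10)&(t<np.linalg.norm(b-a)-10)&(abs(o)<9)
    bins={}
    for p,tt,oo in zip(P[m],t[m],o[m]): bins.setdefault(int(tt),[]).append((oo,p))
    Q=np.array([max(q,key=lambda z:z[0])[1] for q in bins.values()],np.float32)
    l=cv2.fitLine(Q,cv2.DIST_HUBER,0,.01,.01).ravel();L.append(l);print(len(Q),np.sort([max(q,key=lambda z:z[0])[0] for q in bins.values()])[::8])
def X(l,m): 
    A=np.array([l[:2],-m[:2]]).T;return l[2:]+l[:2]*np.linalg.solve(A,m[2:]-l[2:])[0]
K=[X(L[i-1],L[i]) for i in range(4)];print(np.array(K))
W=np.array([onz(v,k,.046) for k in K]);print(W,W.mean(0))
for i in range(4): 
    d=W[(i+1)%4]-W[i];print(np.linalg.norm(d),np.degrees(np.arctan2(d[1],d[0])))
big=cv2.resize(c,None,fx=3.5,fy=3.5);big=cv2.convertScaleAbs(big,alpha=1.6,beta=-80)
E2=cv2.cvtColor(cv2.resize(e,None,fx=3.5,fy=3.5,interpolation=0),cv2.COLOR_GRAY2BGR)
cv2.polylines(big,[np.int32((np.array(K)-[x0,y0]+.5)*3.5)],True,(0,0,255))
cv2.imwrite("pics/c2.png",cv2.resize(np.hstack([big,E2]),(790,480)))
E
python3 c.py
```

```text
55 [1.607  2.1427 2.4909 3.8033 4.1247 4.3925 4.6871]
83 [-2.6548 -2.3748 -2.2204 -2.0756 -1.9404 -1.8342 -1.7184 -1.6025 -1.4674
 -1.284  -0.9268]
48 [-1.3605 -1.0533 -0.7314 -0.5559  0.1902  1.6969]
86 [-0.179   2.1486  2.337   2.5066  2.6763  2.7799  2.9213  3.0344  3.2228
  3.4113  3.6092]
[[233.2612  64.3964]
 [308.093   78.0344]
 [295.5093 182.8634]
 [226.4809 174.5908]]
[[ 0.4723 -0.2961  0.046 ]
 [ 0.5307 -0.3116  0.046 ]
 [ 0.5139 -0.3966  0.046 ]
 [ 0.4548 -0.3839  0.046 ]] [ 0.4929 -0.3471  0.046 ]
0.06040096690167387 -14.894442093371337
0.08666818472194684 -101.16813858557401
0.06045128192168895 167.7925866395639
0.08949737560641731 78.72426693278003
```

View pics/c2.png

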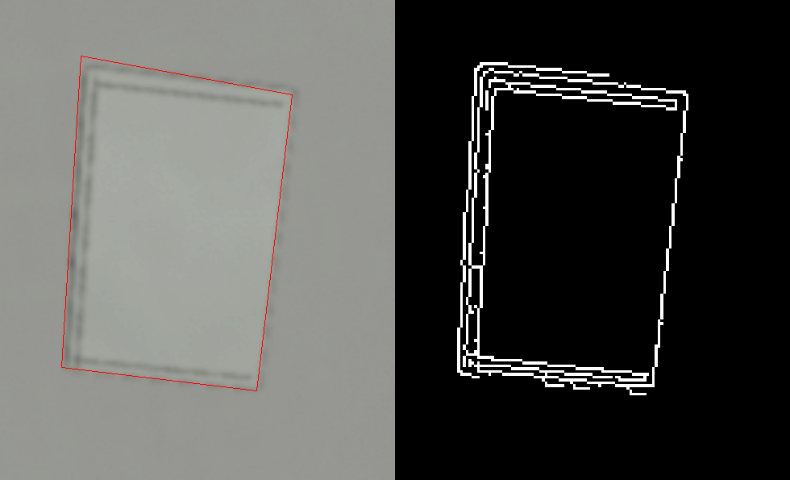

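```bash
python3 -m inch '{"delta_pos":[[-4,25,-30],[-7,51,-60],[-7,51,-90],[-7,51,-120],[-7,51,-140],[-7,51,-155],[-7,51,-165],[-7,51,-170],[-7,51,-170],[-7,51,-170]],"twist":[-0.05,-0.107,-0.107,-0.107,-0.107,-0.107,-0.107,-0.107,-0.107,-0.107],"gripper":[1,1,1,1,1,1,1,1,1,1]}'
```

```text
clock: 14.7
tcp_pos: [0.4937, -0.3482, 0.0493]
tcp_rot: [0.774, 0.633, 0.0, 0.001]
wrist_force: [-0.1, 0.4, 0.3]
gripper_width: 0.0856
grasp_force: 0.0
```

```bash
python3 -m inch '{"delta_pos":[[-1,1,-12],[-1,1,-22],[-1,1,-29],[-1,1,-33],[-1,1,-33],[-1,1,-33],[-1,1,-33],[-1,1,-33],[-1,1,-33],[-1,1,-33]],"twist":[0,0,0,0,0,0,0,0,0,0],"gripper":[1,1,1,1,1,0.5,0.5,0.5,0.5,0.5]}' 40
```

```text
clock: 15.7
tcp_pos: [0.4926, -0.347, 0.016]
tcp_rot: [0.774, 0.633, 0.0, 0.001]
wrist_force: [0.1, 0.7, 1.6]
gripper_width: 0.0594
grasp_force: 44.8
```

```bash
python3 -m inch '{"delta_pos":[[0,0,5],[0,0,20],[0,0,45],[0,0,75],[0,0,105],[3,10,130],[10,35,145],[18,70,145],[26,105,145],[34,140,145]],"twist":[0,0,0,0,0,0.02,0.04,0.06,0.08,0.113],"gripper":[0.4,0.4,0.4,0.4,0.4,0.4,0.4,0.4,0.4,0.4]}'; python3 -m inch '{"delta_pos":[[9,35,0],[18,70,0],[27,105,0],[35,135,0],[41,157,0],[44,167,0],[45,169,0],[45,169,0],[45,169,0],[45,169,0]],"twist":[0,0,0,0,0,0,0,0,0,0],"gripper":[0.4,0.4,0.4,0.4,0.4,0.4,0.4,0.4,0.4,0.4]}'; python3 pic.py hov wrist scene
```

```text
clock: 16.7
tcp_pos: [0.5262, -0.2055, 0.1618]
tcp_rot: [0.737, 0.676, 0.0, 0.0]
wrist_force: [0.7, 0.2, -1.5]
gripper_width: 0.0593
grasp_force: 44.5
clock: 17.7
tcp_pos: [0.5711, -0.0389, 0.1605]
tcp_rot: [0.738, 0.675, -0.0, 0.0]
wrist_force: [0.1, 0.3, -1.0]
gripper_width: 0.0593
grasp_force: 44.5
[ 0.57104715 -0.03861497  0.16047048] 0.05985933415237617 44.472203850746155
```

View pics/hov_wrist.png

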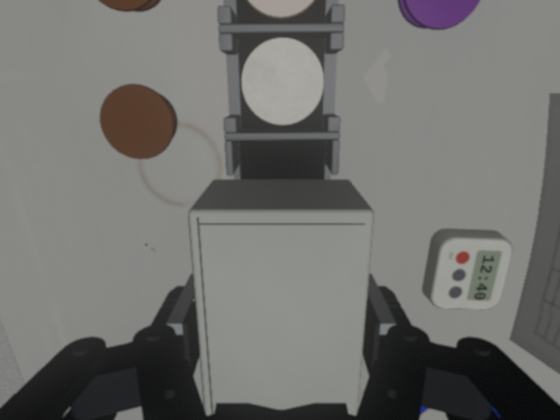

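The carton hangs level and straight. Its leading top edge is at row 212 and its bottom edge at row 180, with the divider at row 135. I'll work out its offset in the grip.

```bash
python3 - <<'E'
from h import *
np.set_printoptions(precision=4,suppress=True)
v=cam("wrist");g=cv2.cvtColor(v[0],cv2.COLOR_BGR2GRAY).astype(int)
print("col281 174..232",list(g[172:234:2,270:292].mean(1).astype(int)))
t=np.array([v[2][0],v[2][1]]);zt=r.sense()["tcp_pos"]
u=np.array([np.sin(np.radians(4.95)),np.cos(np.radians(4.95))]);w=np.array([u[1],-u[0]])
c=np.array([.5719,-.0377])
for n,p,z in[("top+y",(281,211),zt[2]+.030),("bot+y",(282,180),zt[2]-.016),("topL",(194,260),zt[2]+.03),("topR",(371,260),zt[2]+.03),
 ("botL",(215,180),zt[2]-.016),("botR",(349,180),zt[2]-.016),("top-yL",(209,414),zt[2]+.03),("divider",(282,135),.053),("divL",(226,136),.053),("divR",(339,135),.053),("div17",(281,28),.053)]:
    q=onz(v,p,z)[:2]; print(n,q,"tray s,x:",(q-c)@u*1e3,(q-c)@w*1e3, "rel tcp",(q-zt[:2])@u*1e3,(q-zt[:2])@w*1e3)
E
```

```text
col281 174..232 [np.int64(40), np.int64(40), np.int64(39), np.int64(44), np.int64(60), np.int64(63), np.int64(63), np.int64(63), np.int64(63), np.int64(63), np.int64(63), np.int64(64), np.int64(64), np.int64(64), np.int64(64), np.int64(65), np.int64(65), np.int64(65), np.int64(71), np.int64(107), np.int64(128), np.int64(137), np.int64(139), np.int64(139), np.int64(139), np.int64(129), np.int64(104), np.int64(138), np.int64(140), np.int64(140), np.int64(140)]
top+y [0.5752 0.004 ] tray s,x: 41.8709738176408 -0.27362641642092844 rel tcp 42.71587895953977 0.46379048268593503
bot+y [0.5756 0.0033] tray s,x: 41.18925984932838 0.18806614243221811 rel tcp 42.03416499122736 0.9254830415390816
topL [ 0.5445 -0.0107] tray s,x: 24.488153139578515 -29.663422589217895 rel tcp 25.333058281477484 -28.926005690111033
topR [ 0.604 -0.016] tray s,x: 24.43510249035736 30.10126198576617 rel tcp 25.280007632256336 30.83867888487303
botL [0.5462 0.0059] tray s,x: 41.216284375968584 -29.345180498966393 rel tcp 42.06118951786755 -28.607763599859528
botR [0.6051 0.0007] tray s,x: 41.16223644972332 29.720081124656982 rel tcp 42.00714159162231 30.457498023763844
top-yL [ 0.5396 -0.0774] tray s,x: -42.32128916641737 -28.724950614268536 rel tcp -41.476384024518396 -27.98753371516167
divider [0.5767 0.0122] tray s,x: 50.161525497233825 0.4630263441386222 rel tcp 51.006430639132795 1.200443243245487
divL [0.5394 0.0148] tray s,x: 49.538935653939724 -36.889003321414435 rel tcp 50.3838407958387 -36.15158642230757
divR [0.6145 0.0089] tray s,x: 50.12624192711365 38.449085778440306 rel tcp 50.97114706901262 39.18650267754717
div17 [0.5816 0.0766] tray s,x: 114.66767418864887 -0.15505275843755334 rel tcp 115.51257933054784 0.5823641406693114
```

```bash
python3 -m inch '{"delta_pos":[[0.5,0.8,-20],[0.5,0.8,-40],[0.5,0.8,-60],[0.5,0.8,-75],[0.5,0.8,-85],[0.5,0.8,-92],[0.5,0.8,-97],[0.5,0.8,-101],[0.5,0.8,-104],[0.5,0.8,-107]],"twist":[0,0,0,0,0,0,0,0,0,0],"gripper":[0.4,0.4,0.4,0.4,0.4,0.4,0.4,0.4,0.4,0.4]}'
```

```text
clock: 18.85
tcp_pos: [0.5721, -0.037, 0.0537]
tcp_rot: [0.737, 0.676, 0.0, 0.0]
wrist_force: [-0.0, 0.0, -1.1]
gripper_width: 0.0591
grasp_force: 44.5
```

```bash
python3 -m inch '{"delta_pos":[[0,0,-5],[0,0,-10],[0,0,-15],[0,0,-19],[0,0,-23],[0,0,-26],[0,0,-28],[0,0,-30],[0,0,-31],[0,0,-31.5]],"twist":[0,0,0,0,0,0,0,0,0,0],"gripper":[0.4,0.4,0.4,0.4,0.4,0.4,0.4,0.4,0.4,0.4]}'
```

```text
clock: 19.85
tcp_pos: [0.5718, -0.0369, 0.022]
tcp_rot: [0.737, 0.676, 0.0, 0.0]
wrist_force: [0.3, 0.1, -1.6]
gripper_width: 0.0596
grasp_force: 44.5
```

Still carrying its weight, so it has not yet touched down. I'll lower about 2 mm more and then open.

```bash
python3 -m inch '{"delta_pos":[[0,0,-0.4],[0,0,-0.8],[0,0,-1],[0,0,-1.2],[0,0,-1.4],[0,0,-1.6],[0,0,-1.6],[0,0,-1.6],[0,0,-1.6],[0,0,-1.6]],"twist":[0,0,0,0,0,0,0,0,0,0],"gripper":[0.4,0.4,0.4,0.4,0.4,0.4,0.4,0.4,0.4,0.4]}'
```

```text
clock: 20.85
tcp_pos: [0.5718, -0.0369, 0.021]
tcp_rot: [0.737, 0.676, 0.0, 0.0]
wrist_force: [-1.2, -0.1, 5.3]
gripper_width: 0.0592
grasp_force: 45.2
```

```bash
python3 -m inch '{"delta_pos":[[0,0,0],[0,0,0],[0,0,0],[0,0,0],[0,0,5],[0,0,20],[0,0,45],[0,0,75],[0,0,110],[0,0,145]],"twist":[0,0,0,0,0,0,0,0,0,0],"gripper":[0.75,1,1,1,1,1,1,1,1,1]}'; python3 -m inch '{"delta_pos":[[-2,-30,20],[-5,-60,20],[-8,-95,20],[-8,-105,20],[-8,-105,20],[-8,-105,20],[-8,-105,20],[-8,-105,20],[-8,-105,20],[-8,-105,20]],"twist":[0,0,0,0,0,0,0,0,0,0],"gripper":[1,1,1,1,1,1,1,1,1,1]}'; python3 look.py p1 bar_handle carton; python3 pic.py p1 scene
python3 -c "
import cv2,numpy as np
a=cv2.imread('pics/p1_scene.png')[165:275,170:350];b=cv2.imread('pics/p1.png')
cv2.imwrite('pics/p1b.png',np.hstack([cv2.resize(a,(400,244)),np.zeros((244,0,3),np.uint8),cv2.resize(b,(325,244))]))
from h import *
t=cam('top');w=cam('wrist')
for v,q in ((w,r.mark_of('bar_handle','wrist')),(t,r.mark_of('bar_handle','top'))): print(q[0]['location'],onz(v,q[0]['location'],.097))
h=cv2.cvtColor(w[0],cv2.COLOR_BGR2HSV);m=cv2.inRange(h,(5,150,60),(20,255,255));n,l,s,c=cv2.connectedComponentsWithStats(m);i=1+np.argmax(s[1:,4]);print(s[i],c[i])
"
```

```text
clock: 21.85
tcp_pos: [0.5715, -0.0368, 0.1678]
tcp_rot: [0.737, 0.676, 0.0, 0.0]
wrist_force: [0.6, -1.0, 0.4]
gripper_width: 0.0853
grasp_force: 0.0
clock: 22.85
tcp_pos: [0.5637, -0.1413, 0.1853]
tcp_rot: [0.737, 0.676, -0.0, -0.0]
wrist_force: [-0.7, 1.5, 0.2]
gripper_width: 0.0855
grasp_force: 0.0
22.9 [ 0.564 -0.141  0.185] [ 0.737  0.676 -0.    -0.   ] [ 0.571 -0.061  0.33 ]
bar_handle [([281.0, 154.0], 0.78, array([ 0.568, -0.1  ]))]
carton [([280.0, 59.0], 0.92, array([ 0.572, -0.038]))]
[ 0.56373021 -0.14177845  0.18537775] 0.08519191028879029 0.0
[277.2, 155.1] [ 0.56538292 -0.10089118  0.097     ]Traceback (most recent call last):
  File "<string>", line 7, in <module>
    for v,q in ((w,r.mark_of('bar_handle','wrist')),(t,r.mark_of('bar_handle','top'))): print(q[0]['location'],onz(v,q[0]['location'],.097))
                                                                                              ~^^^
IndexError: list index out of range
```

View pics/p1b.png

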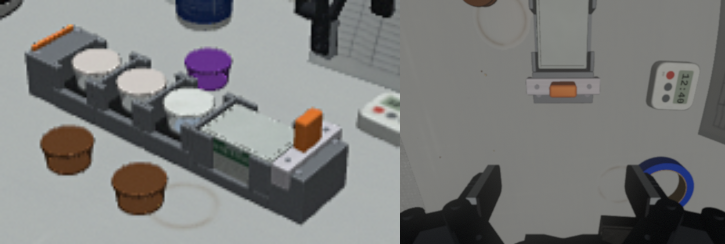

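The tray is packed flat, with the carton and cups all below the rim. The handle is at about (0.567,-0.1005). I'll shut the fingers and lower them behind the handle to push it slowly.

```bash
python3 -m inch '{"delta_pos":[[0,0,-20],[0,0,-45],[0,0,-70],[0,0,-90],[0,0,-103],[0,0,-110],[0,0,-110],[0,0,-110],[0,0,-110],[0,0,-110]],"twist":[0,0,0,0,0,0,0,0,0,0],"gripper":[0,0,0,0,0,0,0,0,0,0]}'; python3 -m inch '{"delta_pos":[[0.2,2,0],[0.4,4,0],[0.6,6,0],[0.8,8,0],[1,10,0],[1.2,12,0],[1.3,14,0],[1.5,16,0],[1.7,18,0],[1.8,20,0]],"twist":[0,0,0,0,0,0,0,0,0,0],"gripper":[0,0,0,0,0,0,0,0,0,0]}'; python3 -m inch '{"delta_pos":[[0.2,2,0],[0.4,4,0],[0.6,6,0],[0.8,8,0],[1,10,0],[1.1,12,0],[1.2,14,0],[1.4,16,0],[1.6,18,0],[1.7,20,0]],"twist":[0,0,0,0,0,0,0,0,0,0],"gripper":[0,0,0,0,0,0,0,0,0,0]}'
```

```text
clock: 24.25
tcp_pos: [0.5643, -0.1421, 0.0764]
tcp_rot: [0.737, 0.676, 0.0, 0.001]
wrist_force: [0.0, -0.8, -1.1]
gripper_width: 0.0
grasp_force: 0.0
clock: 25.25
tcp_pos: [0.5655, -0.1217, 0.0754]
tcp_rot: [0.737, 0.676, -0.0, -0.0]
wrist_force: [0.7, 0.0, 0.1]
gripper_width: -0.0
grasp_force: 0.0
clock: 26.25
tcp_pos: [0.5672, -0.1017, 0.0754]
tcp_rot: [0.737, 0.676, -0.0, -0.0]
wrist_force: [-1.5, -2.2, 0.8]
gripper_width: 0.0001
grasp_force: 0.8
```

Contact is about 2 N, which matches the slide friction. I'll keep pushing at 25 mm/s.

```bash
python3 -m inch '{"delta_pos":[[0.2,2.5,0],[0.4,5,0],[0.6,7.5,0],[0.9,10,0],[1.1,12.5,0],[1.3,15,0],[1.5,17.5,0],[1.7,20,0],[1.9,22.5,0],[2.2,25,0]],"twist":[0,0,0,0,0,0,0,0,0,0],"gripper":[0,0,0,0,0,0,0,0,0,0]}'; python3 -m inch '{"delta_pos":[[0.2,2.5,0],[0.4,5,0],[0.6,7.5,0],[0.9,10,0],[1.1,12.5,0],[1.3,15,0],[1.5,17.5,0],[1.7,20,0],[1.9,22.5,0],[2.2,25,0]],"twist":[0,0,0,0,0,0,0,0,0,0],"gripper":[0,0,0,0,0,0,0,0,0,0]}'; python3 pic.py s1 scene; python3 - <<'E'
from h import *
v=cam("scene");q=r.mark_of("bar_handle","scene");print([(a["location"],onz(v,a["location"],.097)) for a in q[:1]])
E
```

```text
clock: 27.25
tcp_pos: [0.5694, -0.0767, 0.0754]
tcp_rot: [0.737, 0.676, -0.0, -0.0]
wrist_force: [-0.7, -1.7, -0.6]
gripper_width: -0.0003
grasp_force: 0.8
clock: 28.25
tcp_pos: [0.5715, -0.0517, 0.0754]
tcp_rot: [0.737, 0.676, -0.0, -0.0]
wrist_force: [-1.5, -0.9, 0.6]
gripper_width: 0.0
grasp_force: 0.8
[ 0.57158125 -0.05128009  0.07537599] -0.00011153511847247701 0.3730542026460171
[([283.1, 201.8], array([ 0.58611942, -0.02613221,  0.097     ]))]
```

```bash
python3 -m inch '{"delta_pos":[[0.2,2.5,0],[0.4,5,0],[0.6,7.5,0],[0.9,10,0],[1.1,12.5,0],[1.3,15,0],[1.5,17.5,0],[1.7,20,0],[1.9,22.5,0],[2.2,25,0]],"twist":[0,0,0,0,0,0,0,0,0,0],"gripper":[0,0,0,0,0,0,0,0,0,0]}'; python3 -m inch '{"delta_pos":[[0.2,2.5,0],[0.4,5,0],[0.6,7.5,0],[0.9,10,0],[1.1,12.5,0],[1.3,15,0],[1.5,17.5,0],[1.7,20,0],[1.9,22.5,0],[2.2,25,0]],"twist":[0,0,0,0,0,0,0,0,0,0],"gripper":[0,0,0,0,0,0,0,0,0,0]}'; python3 -m inch '{"delta_pos":[[0.2,2.5,0],[0.4,5,0],[0.6,7.5,0],[0.9,10,0],[1.1,12.5,0],[1.3,15,0],[1.5,17.5,0],[1.7,20,0],[1.9,22.5,0],[2.2,25,0]],"twist":[0,0,0,0,0,0,0,0,0,0],"gripper":[0,0,0,0,0,0,0,0,0,0]}'; python3 -m inch '{"delta_pos":[[0.2,2.5,0],[0.4,5,0],[0.6,7.5,0],[0.9,10,0],[1.1,12.5,0],[1.3,15,0],[1.5,17.5,0],[1.7,20,0],[1.9,22.5,0],[2.2,25,0]],"twist":[0,0,0,0,0,0,0,0,0,0],"gripper":[0,0,0,0,0,0,0,0,0,0]}'
```

```text
clock: 29.4
tcp_pos: [0.5739, -0.0267, 0.0755]
tcp_rot: [0.737, 0.676, 0.0, 0.0]
wrist_force: [1.5, -2.2, 0.4]
gripper_width: -0.0002
grasp_force: 0.8
clock: 30.4
tcp_pos: [0.5758, -0.0017, 0.0754]
tcp_rot: [0.737, 0.676, -0.0, -0.0]
wrist_force: [-0.4, -1.2, 0.7]
gripper_width: -0.0001
grasp_force: 0.8
clock: 31.4
tcp_pos: [0.5779, 0.0233, 0.0753]
tcp_rot: [0.737, 0.676, -0.0, -0.0]
wrist_force: [-0.1, -1.0, 0.3]
gripper_width: 0.0001
grasp_force: 0.8
clock: 32.4
tcp_pos: [0.5804, 0.0483, 0.0754]
tcp_rot: [0.737, 0.676, -0.0, -0.0]
wrist_force: [-0.4, -0.6, -0.0]
gripper_width: 0.0002
grasp_force: 0.8
```

```bash
python3 -m inch '{"delta_pos":[[0.2,2.5,0],[0.4,5,0],[0.6,7.5,0],[0.9,10,0],[1.1,12.5,0],[1.3,15,0],[1.5,17.5,0],[1.7,20,0],[1.9,22.5,0],[2.2,25,0]],"twist":[0,0,0,0,0,0,0,0,0,0],"gripper":[0,0,0,0,0,0,0,0,0,0]}'; python3 -m inch '{"delta_pos":[[0.2,2.5,0],[0.4,5,0],[0.6,7.5,0],[0.9,10,0],[1.1,12.5,0],[1.3,15,0],[1.5,17.5,0],[1.7,20,0],[1.9,22.5,0],[2.2,25,0]],"twist":[0,0,0,0,0,0,0,0,0,0],"gripper":[0,0,0,0,0,0,0,0,0,0]}'; python3 -m inch '{"delta_pos":[[0.2,2.5,0],[0.4,5,0],[0.6,7.5,0],[0.9,10,0],[1.1,12.5,0],[1.3,15,0],[1.5,17.5,0],[1.7,20,0],[1.9,22.5,0],[2.2,25,0]],"twist":[0,0,0,0,0,0,0,0,0,0],"gripper":[0,0,0,0,0,0,0,0,0,0]}'; python3 -m inch '{"delta_pos":[[0.2,2.5,0],[0.4,5,0],[0.6,7.5,0],[0.9,10,0],[1.1,12.5,0],[1.3,15,0],[1.5,17.5,0],[1.7,20,0],[1.9,22.5,0],[2.2,25,0]],"twist":[0,0,0,0,0,0,0,0,0,0],"gripper":[0,0,0,0,0,0,0,0,0,0]}'; python3 -m inch '{"delta_pos":[[0.2,2.5,0],[0.4,5,0],[0.6,7.5,0],[0.9,10,0],[1.1,12.5,0],[1.3,15,0],[1.5,17.5,0],[1.7,20,0],[1.9,22,0],[2,23,0]],"twist":[0,0,0,0,0,0,0,0,0,0],"gripper":[0,0,0,0,0,0,0,0,0,0]}'; python3 - <<'E'
from h import *
for n in("scene","top"):
    v=cam(n);cv2.imwrite(f"pics/e_{n}.png",v[0]);q=r.mark_of("bar_handle",n);print([(a["location"],onz(v,a["location"],.097)) for a in q[:1]])
E
```

```text
clock: 33.4
tcp_pos: [0.5826, 0.0733, 0.0754]
tcp_rot: [0.737, 0.676, 0.0, 0.0]
wrist_force: [-1.1, -2.3, 0.4]
gripper_width: -0.0002
grasp_force: 0.8
clock: 34.4
tcp_pos: [0.5849, 0.0983, 0.0754]
tcp_rot: [0.737, 0.676, 0.0, 0.0]
wrist_force: [-1.2, -1.3, 0.5]
gripper_width: -0.0002
grasp_force: 0.8
clock: 35.4
tcp_pos: [0.587, 0.1233, 0.0754]
tcp_rot: [0.737, 0.676, 0.0, -0.0]
wrist_force: [-0.9, -1.5, 0.5]
gripper_width: -0.0
grasp_force: 0.8
clock: 36.4
tcp_pos: [0.5892, 0.1483, 0.0754]
tcp_rot: [0.737, 0.676, -0.0, -0.0]
wrist_force: [-1.4, -1.5, 0.3]
gripper_width: 0.0002
grasp_force: 0.8
clock: 37.4
tcp_pos: [0.5912, 0.1713, 0.0754]
tcp_rot: [0.737, 0.676, 0.0, -0.0]
wrist_force: [-1.2, -2.0, 0.0]
gripper_width: -0.0001
grasp_force: 0.8
[([205.2, 171.6], array([0.59507707, 0.19869183, 0.097     ]))]
[]
```

```bash
python3 -m inch '{"delta_pos":[[0.2,2.5,0],[0.4,5,0],[0.6,7.5,0],[0.9,10,0],[1.1,12.5,0],[1.3,15,0],[1.5,17,0],[1.6,19,0],[1.8,21,0],[1.9,22,0]],"twist":[0,0,0,0,0,0,0,0,0,0],"gripper":[0,0,0,0,0,0,0,0,0,0]}'; python3 -m inch '{"delta_pos":[[0,0.5,0],[0.1,1,0],[0.1,1.5,0],[0.2,2,0],[0.2,2.5,0],[0.3,3,0],[0.3,3.5,0],[0.3,4,0],[0.4,4.5,0],[0.4,5,0]],"twist":[0,0,0,0,0,0,0,0,0,0],"gripper":[0,0,0,0,0,0,0,0,0,0]}'
```

```text
clock: 38.6
tcp_pos: [0.5932, 0.1933, 0.0754]
tcp_rot: [0.737, 0.676, 0.0, 0.0]
wrist_force: [1.0, -1.3, 0.4]
gripper_width: 0.0001
grasp_force: 0.8
clock: 39.6
tcp_pos: [0.5935, 0.1981, 0.0754]
tcp_rot: [0.737, 0.676, -0.0, -0.0]
wrist_force: [1.0, -2.1, 1.2]
gripper_width: 0.0002
grasp_force: 0.8
```

```bash
python3 -m inch '{"delta_pos":[[0,0.4,0],[0.1,0.8,0],[0.1,1.2,0],[0.1,1.6,0],[0.2,2,0],[0.2,2.4,0],[0.2,2.8,0],[0.3,3.2,0],[0.3,3.6,0],[0.3,4,0]],"twist":[0,0,0,0,0,0,0,0,0,0],"gripper":[0,0,0,0,0,0,0,0,0,0]}'
```

```text
clock: 40.6
tcp_pos: [0.5938, 0.2021, 0.0754]
tcp_rot: [0.737, 0.676, 0.0, 0.0]
wrist_force: [0.9, -1.0, 1.6]
gripper_width: -0.0001
grasp_force: 0.8
```

```bash
python3 -m inch '{"delta_pos":[[0,0.3,0],[0,0.6,0],[0.1,0.9,0],[0.1,1.2,0],[0.1,1.5,0],[0.2,1.8,0],[0.2,2.1,0],[0.2,2.4,0],[0.2,2.7,0],[0.3,3,0]],"twist":[0,0,0,0,0,0,0,0,0,0],"gripper":[0,0,0,0,0,0,0,0,0,0]}'
```

```text
clock: 41.6
tcp_pos: [0.5941, 0.2051, 0.0754]
tcp_rot: [0.737, 0.676, -0.0, -0.0]
wrist_force: [0.7, -1.8, 1.5]
gripper_width: -0.0
grasp_force: 0.8
```

```bash
python3 -m inch '{"delta_pos":[[0,0.3,0],[0,0.6,0],[0.1,0.9,0],[0.1,1.2,0],[0.1,1.5,0],[0.2,1.8,0],[0.2,2.1,0],[0.2,2.4,0],[0.2,2.7,0],[0.3,3,0]],"twist":[0,0,0,0,0,0,0,0,0,0],"gripper":[0,0,0,0,0,0,0,0,0,0]}'
```

```text
clock: 42.6
tcp_pos: [0.5941, 0.2062, 0.0754]
tcp_rot: [0.737, 0.676, -0.002, 0.001]
wrist_force: [0.2, -9.2, 3.2]
gripper_width: 0.0001
grasp_force: 4.5
```

The force rose to 9 N and the motion stalled, so the bar is at the stop. Backing off, lifting clear and checking.

```bash
python3 -m inch '{"delta_pos":[[-0.1,-2,0],[-0.5,-6,0],[-1,-15,0],[-2,-22,5],[-2,-25,25],[-2,-25,60],[-2,-25,100],[-40,-35,130],[-80,-60,150],[-110,-90,160]],"twist":[0,0,0,0,0,0,0,0,0,0],"gripper":[0,0,0,0,0,0,0,0,0,0]}'; python3 -m inch '{"delta_pos":[[-20,-40,10],[-40,-80,20],[-40,-125,20],[-40,-170,20],[-40,-215,20],[-40,-260,20],[-40,-300,20],[-40,-300,20],[-40,-300,20],[-40,-300,20]],"twist":[0,0,0,0,0,0,0,0,0,0],"gripper":[0,0,0,0,0,0,0,0,0,0]}'; python3 - <<'E'
from h import *
V={}
for n in("scene","top"):
    v=V[n]=cam(n);q=r.mark_of("bar_handle",n);print([(a["location"],onz(v,a["location"],.097)) for a in q[:1]])
a=V["scene"][0][155:275,160:360];b=V["top"][0][130:270,120:340]
cv2.imwrite("pics/end.png",np.hstack([cv2.resize(a,(400,240)),cv2.resize(b,(377,240))]))
E
```

```text
clock: 43.6
tcp_pos: [0.483, 0.1181, 0.2375]
tcp_rot: [0.737, 0.676, 0.001, 0.001]
wrist_force: [0.4, -1.1, 1.1]
gripper_width: -0.0002
grasp_force: 0.0
clock: 44.6
tcp_pos: [0.4438, -0.1809, 0.2554]
tcp_rot: [0.737, 0.676, 0.0, -0.001]
wrist_force: [0.4, 0.1, 0.2]
gripper_width: -0.0001
grasp_force: 0.0
[([196.4, 165.4], array([0.60688799, 0.23603809, 0.097     ]))]
[([143.1, 197.6], array([0.5949402 , 0.22351131, 0.097     ]))]
```

View pics/end.png

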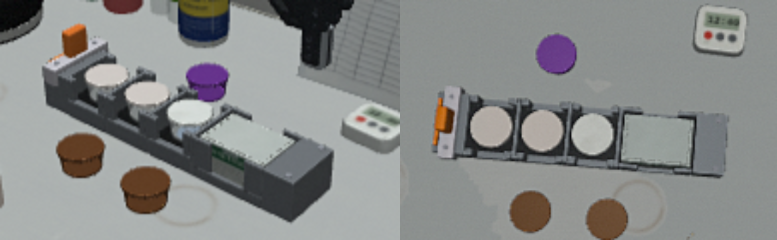

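The final view shows the bar against the stop at the +y end, with its handle at y = 0.2235, the expected value. All the cups and the carton sit flat in the tray, and the bystanders visible in this view have not moved. Handing in.

```bash
python3 -c "
from plant import r
print(r.hand_in())"
```

```text
the job is handed in; nothing more can be done
None
```

The job is handed in: the top cup is in the empty pocket, the carton lies flat in the big pocket, and the check bar crossed the tray on about 2 N of push and now rests against the far stop, at about 45 s of the 67 s allowed.

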